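# Make up the pressing stack for horn comb blanks

### The arm

A 6-joint arm with a two-finger parallel gripper is mounted at the origin on the work surface. World frame = base frame: x ahead of the robot, y to its left, z up, the work surface at z = 0. Lengths are in mm, angles in rad, forces in N, time in s.
With the tool pointing down it reaches from about 400 to 825 mm from the base axis. Payload 7 kg.
Tool frame: the origin (TCP) lies at the very end of the fingers, on their centre line; the grasp point (between the pads) lies robot.grip_depth behind it (robot.grip_depth is the distance from the TCP to the grasp point, in mm); z points along the fingers, y is the line along which they close (so a half turn about z gives the same grasp; the last joint's range is limited). The gripper opens to 88 mm and grips with 3 to 60 N. Pads are 19 mm wide; open, the fingers measure 130 mm over their backs; the gripper's body (78 mm by 193 mm) begins 47 mm behind the grasp point.
Start: joints at [1.411, 0.359, 0.012, 0, -1.224, -0.288], TCP at [292.269, 608.419, 226.561] pointing down, gripper open.
Joint ranges: [-3.07, 3.07], [-1.43, 2.12], [-1.02, 1.25], [-3.03, 1.67], [-3.05, -0], [-3.03, 3.03]. Speed limits (rad/s): [2.39, 2.39, 3.01, 3.14, 3.14, 3.14].

### API

Orientations are given as [roll, pitch, yaw] about the fixed x, y, z axes, in that order (R = Rz(yaw) Ry(pitch) Rx(roll)).
In Python, from bench import robot gives the robot as it stands.
- The arm moves only by the tool drive_tool, never from a script. Its argument "series" is a list of rows, each a list of 5 numbers: the shift along the world's x, y, z each as a share of 400 mm, from -1 to 1, then the turn about the world's z as a share of 1.5 rad, from -1 to 1, then the opening in per cent of the stroke, from 0 (shut) to 100 (fully open). A call has 1 to 10 rows; each row is the pose to reach, as a shift and turn from the pose commanded when the call began; what a row does not reach only later rows make up. A row lasts 1/8 s, in which the tool goes at most 62.5 mm and 10.7 degrees, less where a joint would pass 70% of its speed; a pose out of reach is approached as far as the arm can. A call with a number of a shift or a turn outside -1 to 1 is refused whole. A call with a gripper value outside its range is refused whole. The fingers move at their own pace and stop on an object; "newtons" is the grip in N (left out, the last holds). Time passes only in rows, so rows that repeat a pose let the fingers close. It gives the time, the measured TCP pose, the force, the opening and the grip force at its end, in the units of the state.
- robot.sense(): the state, without advancing time (a new reading comes with each control period).
- robot.camera(name): name is "scene" or "top"; returns a dict with "frame" (384x512x3 uint8, red, green, blue), "intrinsics" (3x3 intrinsics, pixels), "origin" and "rotation" of the camera in the world. Camera axes: x right, y up, looking along -z (the intrinsics and any distortion apply to the point x, -y, -z); pixel columns grow to the right and rows downward; lengths in mm; the calibration is good to about 2 mm. A picture is of the moment at which its call begins. There is no depth.
- robot.finish_job(): hands the job in; it is judged then, once.
Trained networks look in the newest picture that a camera, given by its name, has taken for a name from the list of things; names that differ only in an ending like _2 or _b are one class to them, and where a whole thing is asked for, a point or a joint stands for the part that bears it (a point fixed in the world has none). Each returns a list of dicts, best first, with "p" (0 to 1); they miss things now and then, are a little off and sometimes report something else, mostly with a low value. They report only what shows in the picture. A call takes as long as a camera call. They do not tell look-alikes from the thing itself.
- robot.look_for(camera, query): "bbox" ([centre column, centre row, width, height] in pixels, round what is visible of it).
The state is a dict: "clock": time; "joint_pos": joint angles; "qvel": joint speeds; "tau": joint torques, N m; "tool_pos": TCP position; "tool_rot": TCP orientation; "ft_force": force on the tool from outside, world axes, zero at the start; "ft_torque": the same for the moment, N m; "gripper_width": finger opening in mm; "finger_force": force on a finger pad.
Only numpy, scipy, OpenCV 4.12 (cv2) and the standard library are available. Lean on these libraries where they do the work, as an engineer would, in place of code of your own. Each camera call takes 0.05 s, during which the arm holds its last target. There are 200 camera calls.

### The job

Make up the pressing stack on the press bed: first the wooden board between the bed's two steel end stops, then the long horn comb blank on it, then the short horn comb blank, and last the steel plate on top, which must first be freed from its parking stud by sliding it along its keyhole slot until the stud's head stands in the wide end and then lifting it off. Each piece must lie flat and lengthwise with the bed (either way round), centred on it to within about 1 cm (the plate by its handle), and be let go before the next is fetched. Do not disturb the finished comb that lies among them.

Things in the scene. Friction and masses are not known exactly. Their poses are not given: they have to be found in the camera images.
- press_bed: Target, fixed: dark wooden block 200 x 110 mm (x, y), top face 20 mm above the bench; a steel stop across each short end rises 8 mm above it, 176 mm clear between them. Origin: centre of its underside; x along its length, z up. The stack is centred on it, x along x. Undersides in the finished stack, above the bench: board 20, long blank 32, short blank 42, steel plate 52 mm.
- board: Loose pale wooden board, 150 x 64 x 12 mm (x, y, z), about 75 g, lying flat on the bench. Origin: centre of its underside; x along its length. It can be gripped across its 64 mm width.
- long_blank: Loose comb blank of dark grey-brown horn, 120 x 50 x 10 mm (x, y, z), with its two +y corners rounded to 20 mm radius, about 70 g, lying flat on the bench. Origin: centre of the underside of its 120 x 50 outline; x along its length. It can be gripped across its 50 mm width at the middle.
- short_blank: Loose comb blank of the same horn and form, but 90 x 40 x 10 mm (x, y, z), corners rounded to 18 mm, about 45 g, lying flat on the bench. Origin: centre of the underside of its 90 x 40 outline; x along its length. It can be gripped across its 40 mm width at the middle.
- steel_plate: Loose steel plate, 0.6 kg, parked flat on the stand, underside 20 mm above the bench. Origin: at its underside, below its handle's middle. Base 94 x 56 x 8 mm, pad on it up to z = 16; handle: upright rib 46 mm long in x, 14 thick in y, z = 16 to 50: grip it across y. The tail (44 wide, 8 thick, to x = +103) has the keyhole: 26 mm square opening about x = +55, 12 mm slot from it to x = +91.
- wide_end (a point): Centre of the keyhole's wide opening, at the top face of the steel plate's tail (x = +55 mm, z = 8 mm in the plate's frame; its axes are the plate's).
- stud (a point): Top centre of the fixed stud, 37 mm above the bench, standing in the slot: shaft 8 mm thick, brass head 18 mm across and 5 mm high, its underside 4 mm above the parked plate's tail. To free the plate slide it level in its own +x direction (22 to 30 mm) until wide_end is under this point to within 3 mm, then lift straight up over 20 mm.
- park_stand: Fixed parking stand for the steel plate: dark wooden block 175 x 75 mm, 20 mm high, with the stud on it. Origin on the bench, 85 mm from the stud towards its -x; the block runs from x = -55 to +120 mm; the parked plate lies on it with its x along the stand's x.
- comb: Finished horn comb, 90 x 43 x 6 mm, with teeth cut along one long side, lying flat on the bench among the other things: not to be disturbed. Origin: near the middle of its underside.
Things that resemble listed ones, but are neither listed nor needed, are in the scene too. What is shaped like the board but pink or turquoise is not meant.

How it is judged (in metres and radians):
On the way, in this order (a step that is already met when the one before it is completed fails the run):
1. the wooden board lies on the press bed between its end stops, let go (horizontal distance between board and press_bed below 0.012 m and z of board in the frame of press_bed between 0.017 and 0.023 m and angle between the x axis of board and the x axis of press_bed, either way round below 0.15 rad and angle between board's own z axis and vertical below 0.06 rad and linear speed of board below 0.02 m/s and angular speed of board below 0.2 rad/s and contact force between the fingers and board below 0.05 N), for 0.2 s.
2. the long horn blank lies on the board, let go (horizontal distance between each of board, long_blank and press_bed below 0.012 m and z of board in the frame of press_bed between 0.017 and 0.023 m and angle between the x axis of each of board, long_blank and the x axis of press_bed, either way round below 0.15 rad and angle between each of board, long_blank's own z axis and vertical below 0.06 rad and z of long_blank in the frame of press_bed between 0.029 and 0.035 m and linear speed of long_blank below 0.02 m/s and angular speed of long_blank below 0.2 rad/s and contact force between the fingers and long_blank below 0.05 N), for 0.2 s.
3. the short horn blank lies on the long one, let go (horizontal distance between each of board, long_blank, short_blank and press_bed below 0.012 m and z of board in the frame of press_bed between 0.017 and 0.023 m and angle between the x axis of each of board, long_blank, short_blank and the x axis of press_bed, either way round below 0.15 rad and angle between each of board, long_blank, short_blank's own z axis and vertical below 0.06 rad and z of long_blank in the frame of press_bed between 0.029 and 0.035 m and z of short_blank in the frame of press_bed between 0.039 and 0.045 m and linear speed of short_blank below 0.02 m/s and angular speed of short_blank below 0.2 rad/s and contact force between the fingers and short_blank below 0.05 N), for 0.2 s.
4. the steel plate lies on the short blank, let go (horizontal distance between each of board, long_blank, short_blank, steel_plate and press_bed below 0.012 m and z of board in the frame of press_bed between 0.017 and 0.023 m and angle between the x axis of each of board, long_blank, short_blank, steel_plate and the x axis of press_bed, either way round below 0.15 rad and angle between each of board, long_blank, short_blank, steel_plate's own z axis and vertical below 0.06 rad and z of long_blank in the frame of press_bed between 0.029 and 0.035 m and z of short_blank in the frame of press_bed between 0.039 and 0.045 m and z of steel_plate in the frame of press_bed between 0.049 and 0.055 m and linear speed of steel_plate below 0.02 m/s and angular speed of steel_plate below 0.2 rad/s and contact force between the fingers and steel_plate below 0.05 N), for 0.2 s.
At the end, for the whole second after the job is handed in: Board, long blank, short blank and steel plate are stacked on the press bed in that order, each centred on it within 12 mm (origins, horizontally), lengthwise within 0.15 rad (either way round), flat within 0.06 rad, at its height within 3 mm, let go and at rest (horizontal distance between each of board, long_blank, short_blank, steel_plate and press_bed below 0.012 m and z of board in the frame of press_bed between 0.017 and 0.023 m and angle between the x axis of each of board, long_blank, short_blank, steel_plate and the x axis of press_bed, either way round below 0.15 rad and angle between each of board, long_blank, short_blank, steel_plate's own z axis and vertical below 0.06 rad and linear speed of each of board, long_blank, short_blank, steel_plate below 0.02 m/s and angular speed of each of board, long_blank, short_blank, steel_plate below 0.2 rad/s and z of long_blank in the frame of press_bed between 0.029 and 0.035 m and z of short_blank in the frame of press_bed between 0.039 and 0.045 m and z of steel_plate in the frame of press_bed between 0.049 and 0.055 m); the robot touches nothing.
It fails at once if the finished comb is moved by more than 20 mm (distance of comb from where it was at the start of the episode above 0.02 m).
It also fails if it takes over 128 s, if anything falls off the work surface, if the arm or the gripper's body presses on something with over 40 N, if the wrist force passes 120 N, or if a joint passes its speed limit or range.

## Working session

There is one attempt and no reset: what is moved stays moved. The work goes in short steps, Python scripts to look and compute and a tool call to move; the robot and the scene stay as the last step left them, time stands still between calls to the robot, and variables do not carry over. Pictures are saved under pics/ and viewed, at most 14 in all, crops included, and the job is handed in when it is done.

Besides the shell and the picture viewer there is one more tool, called after "Call:" by a JSON object that holds its "fn" and its "kwargs", one argument or row to a line. drive_tool: Moves the arm, as the interface text tells. Shift numbers are shares of 400 mm and turn numbers shares of 1.5 rad, none past 1 either way. Its arguments: {"type":"object","properties":{"series":{"type":"array","items":{"type":"array","items":{"type":"number"}}},"newtons":{"type":"number"}},"required":["series"]}

```bash
mkdir -p pics; cat > h.py <<'E'
import numpy as np,cv2
from bench import robot
def cam(n):
    c=robot.camera(n); return c
def px2w(c,u,v,z):
    K=np.array(c["intrinsics"]);d=np.linalg.inv(K)@[u,v,1.]
    d=np.array([d[0],-d[1],-d[2]]);R=np.array(c["rotation"]);
    if R.shape!=(3,3):
        from scipy.spatial.transform import Rotation as Q
        R=Q.from_euler('xyz',R).as_matrix()
    o=np.array(c["origin"]);d=R@d
    return o+d*(z-o[2])/d[2]
E
python3 - <<'E'
from h import *
print(robot.grip_depth, robot.sense())
for n in("top","scene"):
    c=cam(n);print(n,{k:c[k] for k in c if k!="frame"})
    f=c["frame"][:,:,::-1]
    cv2.imwrite(f"pics/{n}0.png",cv2.resize(f,(768,576),interpolation=cv2.INTER_CUBIC))
    cv2.imwrite(f"raw_{n}.png",f)
    for q in("press_bed","board","long_blank","short_blank","steel_plate","stud","wide_end","comb"):
        for r in robot.look_for(n,q)[:4]:
            b=r["bbox"];print(q,round(r["p"],2),np.round(b),np.round(px2w(c,b[0],b[1],20)) )
E
```

```text
18.8 {'clock': 0.0, 'joint_pos': array([ 1.41107267e+00,  3.59388672e-01,  1.10351718e-02, -3.80965842e-04,
       -1.22405976e+00, -2.88085159e-01]), 'qvel': array([ 0.00017002, -0.00022737,  0.00054049, -0.00089487,  0.00024506,
       -0.00020606]), 'tau': array([-1.11808067e-04, -5.82728577e+01,  2.93045461e+01,  6.99710771e+00,
        6.76569500e-03, -1.66954387e-04]), 'tool_pos': array([292.07987114, 607.98702299, 225.6056503 ]), 'tool_rot': array([ 3.13994059e+00, -1.16078744e-04, -4.47938470e-01]), 'ft_force': array([-1.29916074, -0.29252239,  0.11545518]), 'ft_torque': array([-0.003335  , -0.0673652 , -0.00577903]), 'finger_force': 0.0, 'gripper_width': 87.46563478001299}
top {'intrinsics': array([[435.09538733,   0.        , 258.05157695],
       [  0.        , 435.09538733, 189.16405695],
       [  0.        ,   0.        ,   1.        ]]), 'origin': array([ 187.03365732,   70.396486  , 1323.81030912]), 'rotation': array([ 0.20243643,  0.00665023, -1.61459591])}
press_bed 0.84 [181. 179.  55.  71.] [496. 304.  20.]
press_bed 0.52 [312. 190.  27.  38.] [444. -96.  20.]
boa
[... 765 characters left out ...]
igin': array([1118.11349245,  195.60633117,  900.85268919]), 'rotation': array([0.67588866, 0.01433133, 1.70232506])}
press_bed 0.71 [342. 228.  68.  78.] [517. 308.  20.]
board 0.91 [159. 134.  28.  32.] [ 226. -275.   20.]
board 0.68 [273. 204.  37.  45.] [463. 121.  20.]
board 0.61 [430. 266.  36.  60.] [602. 523.  20.]
board 0.56 [358. 151.  33.  37.] [230. 355.  20.]
long_blank 0.58 [199. 195.  18.  36.] [456. -90.  20.]
short_blank 0.74 [223. 260.  24.  35.] [648.  18.  20.]
steel_plate 0.95 [116. 201.  34.  49.] [ 502. -315.   20.]
stud 0.98 [116. 208.  44.  51.] [ 527. -307.   20.]
wide_end 0.96 [117. 201.  40.  49.] [ 504. -311.   20.]
comb 0.6 [276. 284.  24.  33.] [696. 154.  20.]
```

View pics/top0.png

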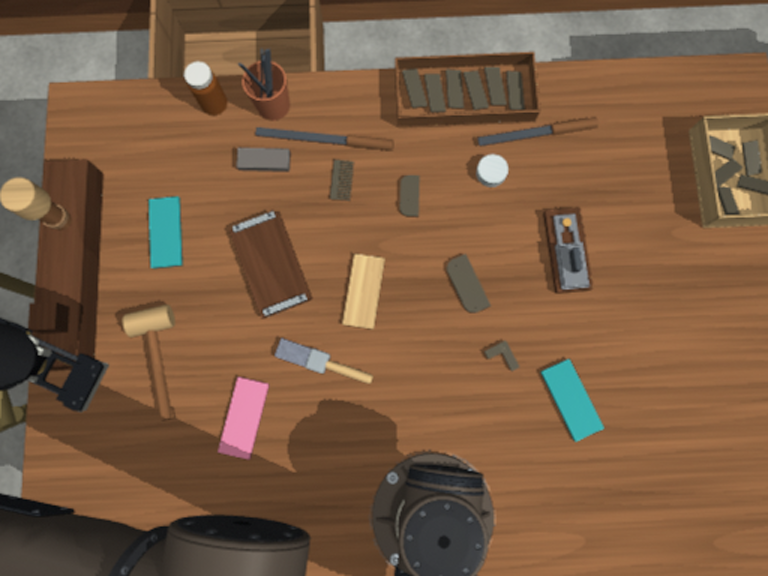

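View pics/scene0.png

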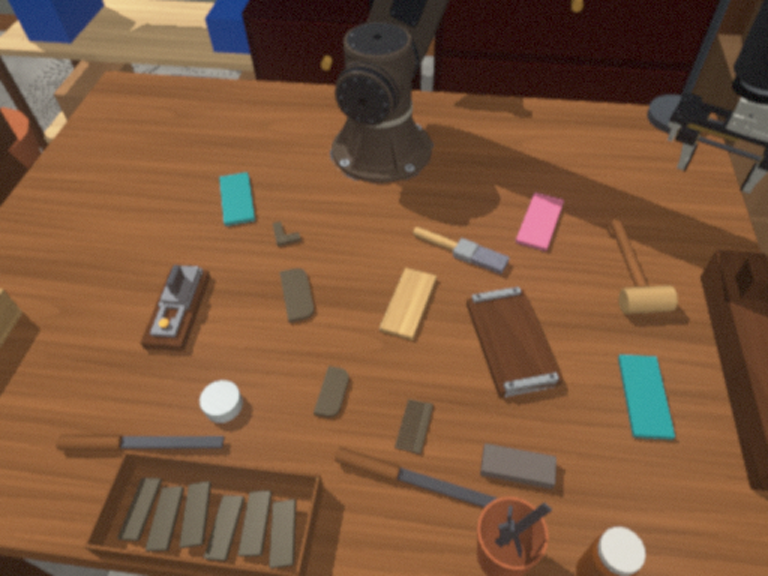

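The top picture shows, in 768-scale pixels:
- pale board (363,291), with look-alikes in turquoise at (165,232) and (572,400) and pink at (243,417)
- long blank (467,283)
- short blank (409,196), with the comb at (341,180), the stone at (262,158) and horn bits in the trays as look-alikes
- plate on its stand (568,250)
- bed (268,263)

I choose the pale board. Next I rectify close crops and fit the outlines.

```bash
cat >> h.py <<'E'
def rect(c,cx,cy,z,half=110,s=2):
    # rectified plane image: col=-y, row=-x, s px/mm
    P=[(cx+half,cy+half),(cx+half,cy-half),(cx-half,cy-half),(cx-half,cy+half)]
    from scipy.spatial.transform import Rotation as Q
    R=Q.from_euler('xyz',c["rotation"]).as_matrix();K=c["intrinsics"];src=[]
    for x,y in P:
        p=R.T@(np.array([x,y,z])-c["origin"]);q=K@[p[0],-p[1],-p[2]];src.append(q[:2]/q[2])
    n=int(2*half*s);M=cv2.getPerspectiveTransform(np.float32(src),np.float32([[0,0],[n,0],[n,n],[0,n]]))
    return cv2.warpPerspective(c["frame"][:,:,::-1].copy(),M,(n,n),flags=cv2.INTER_CUBIC)
def grab(im,w,h,ang,s=2):
    # grabCut init with central disc fg
    n=im.shape[0];m=np.full((n,n),cv2.GC_BGD,np.uint8)
    def box(f,a):
        cv2.fillPoly(m,[np.int32(cv2.boxPoints(((n/2,n/2),(w*s*f[0],h*s*f[1]),ang)))],a)
    box((1.4,1.7),cv2.GC_PR_BGD);box((.95,.9),cv2.GC_PR_FGD);box((.6,.5),cv2.GC_FGD)
    a=np.zeros((1,65));b=a.copy();cv2.grabCut(im,m,None,a,b,6,cv2.GC_INIT_WITH_MASK)
    k=np.uint8((m==1)|(m==3))
    return max(cv2.findContours(k,cv2.RETR_EXTERNAL,cv2.CHAIN_APPROX_NONE)[0],key=cv2.contourArea)
def fit(c,cx,cy,z,w,h,yaw,half=110,s=2):
    im=rect(c,cx,cy,z,half,s)
    # world x is up (-row), y is left(-col): yaw phi -> image dir (-sin,-cos)
    ang=np.degrees(np.arctan2(-np.cos(yaw),-np.sin(yaw)))
    k=grab(im,w,h,ang,s);(u,v),(a,b),t=cv2.minAreaRect(k)
    bx=cv2.boxPoints(((u,v),(a,b),t));cv2.polylines(im,[np.int32(bx)],True,(0,0,255),1)
    if a<b: t+=90;a,b=b,a
    t=np.radians(t);dx,dy=-np.sin(t),-np.cos(t);yw=np.arctan2(dy,dx)
    yw=(yw+np.pi/2)%np.pi-np.pi/2
    return im,(cx+half-v/s,cy+half-u/s,yw,a/s,b/s)
E
cat > m.py <<'E'
from h import *
T={'board':(452,113,12,150,64,-.2),'long':(455,-95,10,120,50,.35),'short':(642,14,10,90,40,-.05),'bed':(500,305,20,200,110,.3),'plate':(505,-312,20,175,75,.1)}
rows=[]
for n in("top","scene"):
    c=cam(n);L=[]
    for k,(x,y,z,w,h,a) in T.items():
        im,r=fit(c,x,y,z,w,h,a,130);print(n,k,np.round(r,3));L.append(cv2.resize(im,(266,266) if 0 else (160,160)) if k not in() else im)
    rows.append(np.hstack(L))
cv2.imwrite("pics/fit.png",np.vstack(rows))
E
python3 m.py
```

```text
top board [ 4.45057e+02  1.17213e+02 -1.96000e-01  1.54307e+02  6.93550e+01]
top long [ 4.49888e+02 -9.13450e+01  3.81000e-01  1.29151e+02  6.14650e+01]
top short [ 6.45987e+02  1.30280e+01 -7.80000e-02  9.46180e+01  4.32350e+01]
top bed [5.12325e+02 3.11939e+02 3.35000e-01 2.17686e+02 1.21060e+02]
top plate [ 5.07580e+02 -3.12151e+02  4.40000e-02  1.61769e+02  6.57890e+01]
scene board [ 4.45542e+02  1.15786e+02 -1.95000e-01  1.57030e+02  6.82440e+01]
scene long [ 4.51987e+02 -9.34410e+01  3.65000e-01  1.38366e+02  5.93480e+01]
scene short [ 6.45207e+02  1.01400e+01 -5.00000e-02  9.72780e+01  4.22470e+01]
scene bed [5.09895e+02 3.05994e+02 3.35000e-01 2.20260e+02 1.17705e+02]
scene plate [ 5.08066e+02 -3.09534e+02  3.80000e-02  1.87767e+02  7.45560e+01]
```

View pics/fit.png

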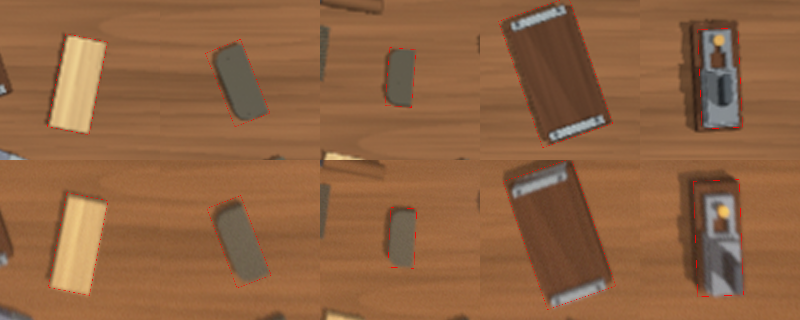

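The crops confirm the choices: the pale board, both horn blanks with their rounded corners, the bed with its steel stops, and the plate with its brass stud towards +x. The shadows bias the fits, so I refine them with colour masks.

```bash
cat > m2.py <<'E'
from h import *
T={'board':(447,116,6,90),'long':(452,-93,5,80),'short':(645,12,5,60),'bed':(503,305,28,125)}
for n in("top","scene"):
    c=cam(n);L=[]
    for k,(x,y,z,hf) in T.items():
        im=rect(c,x,y,z,hf,2);hsv=cv2.cvtColor(im,cv2.COLOR_BGR2HSV);H,S,V=cv2.split(hsv)
        if k=='board': m=(V>175)&(S<165)&(H>12)
        elif k=='bed': m=(S<60)&(V>100)
        else: m=(S<95)&(V<150)
        m=np.uint8(m)*255;m=cv2.morphologyEx(m,cv2.MORPH_OPEN,np.ones((5,5)))
        nn=m.shape[0]
        nl,lab,st,ce=cv2.connectedComponentsWithStats(m)
        if k=='bed':
            ids=np.argsort(-st[1:,4])[:2]+1;keep=np.isin(lab,ids)
        else: keep=lab==(1+np.argmax(st[1:,4]))
        p=np.argwhere(keep)[:,::-1].astype(np.float32)
        (u,v),(a,b),t=cv2.minAreaRect(p);cv2.polylines(im,[np.int32(cv2.boxPoints(((u,v),(a,b),t)))],True,(0,0,255),1)
        im[keep&~cv2.erode(np.uint8(keep),np.ones((3,3))).astype(bool)]=(0,255,0)
        if a<b:t+=90;a,b=b,a
        t=np.radians(t);yw=np.arctan(np.cos(t)/np.sin(t))
        print(n,k,np.round((x+hf-v/2,y+hf-u/2,yw,a/2,b/2),3));L.append(cv2.resize(im,(160,160)))
    im=rect(c,505,-312,33,80,2);H,S,V=cv2.split(cv2.cvtColor(im,cv2.COLOR_BGR2HSV))
    m=np.uint8((S>140)&(V>170)&(H>14)&(H<32))*255;nl,lab,st,ce=cv2.connectedComponentsWithStats(m)
    i=1+np.argmax(st[1:,4]);
    im=rect(c,505,-312,37,80,2);print(n,'stud',505+80-ce[i][1]/2,-312+80-ce[i][0]/2,st[i])
    big=rect(c,505,-312,28,75,3)
    for g in range(0,450,30): cv2.line(big,(g,0),(g,5),(0,255,0));cv2.line(big,(0,g),(5,g),(0,255,0))
    cv2.imwrite(f"big_{n}.png",cv2.resize(big,(400,400)))
    cv2.imwrite(f"row_{n}.png",np.hstack(L))
a=[cv2.imread(f"big_{n}.png") for n in("top","scene")];b=[cv2.resize(cv2.imread(f"row_{n}.png"),(400,100)) for n in("top","scene")]
cv2.imwrite("pics/m2.png",np.vstack([np.hstack(a),np.hstack(b)]))
E
python3 m2.py
```

```text
top board [ 4.46522e+02  1.16799e+02 -1.96000e-01  1.51906e+02  6.46240e+01]
top long [ 4.50418e+02 -9.54160e+01  3.79000e-01  1.21520e+02  5.19250e+01]
top short [ 6.48245e+02  1.29580e+01 -7.60000e-02  9.09180e+01  4.00320e+01]
top bed [5.09607e+02 3.07922e+02 3.37000e-01 2.04595e+02 9.38400e+01]
top stud 565.3109404990403 -305.5671785028791 [136  27  24  27 521]
scene board [ 4.37263e+02  1.13992e+02 -1.96000e-01  1.54442e+02  6.54220e+01]
scene long [ 4.45466e+02 -9.81640e+01  3.81000e-01  1.22373e+02  4.85590e+01]
scene short [ 6.43083e+02  1.07440e+01 -6.70000e-02  9.02660e+01  3.96120e+01]
scene bed [5.12806e+02 3.06549e+02 3.34000e-01 2.14232e+02 9.63420e+01]
scene stud 559.7769337016574 -307.97375690607737 [139  33  28  37 724]
```

View pics/m2.png

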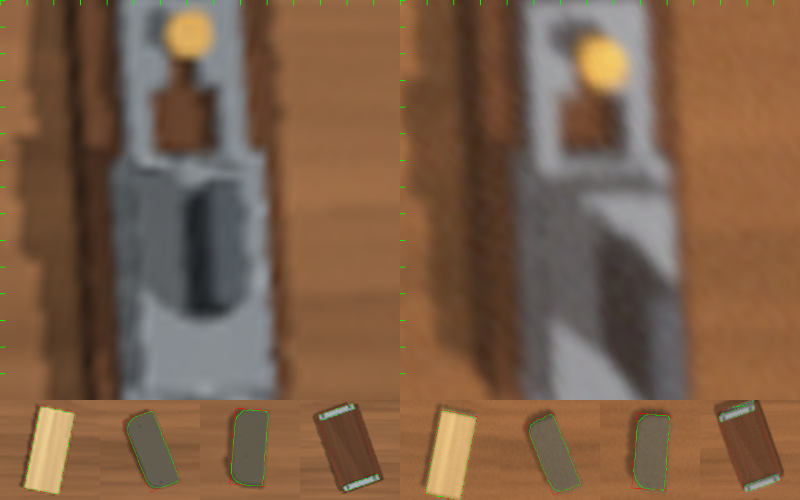

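Combining both views gives:

| Thing | x, y (mm) | yaw (rad) |
|---|---|---|
| board | 444, 115.5 | -0.196 |
| long blank | 449.5, -96 | 0.38 |
| short blank | 646, 12.5 | -0.072 |
| bed | 509.5, 307 | 0.336 |
| stud | ~563, -306.5 | – |

I go to the board first.

Call:
{"fn": "drive_tool", "kwargs": {
  "series": [
    [0.379,-1,-0.2,0.168,100],
    [0.379,-1,-0.2,0.168,100],
    [0.379,-1,-0.2,0.168,100],
    [0.379,-1,-0.2,0.168,100],
    [0.379,-1,-0.2,0.168,100],
    [0.379,-1,-0.2,0.168,100],
    [0.379,-1,-0.2,0.168,100],
    [0.379,-1,-0.2,0.168,100]
  ],
  "newtons": 25
}}

```text
clock: 2.1
tool_pos: [444.0, 204.7, 145.9]
tool_rot: [3.14, 0.001, -0.201]
ft_force: [-0.4, 0.1, 0.3]
gripper_width: 88.0
finger_force: 0.0
```

Call:
{"fn": "drive_tool", "kwargs": {
  "series": [
    [0,-0.232,-0.2,0.003,100],
    [0,-0.232,-0.2,0.003,100],
    [0,-0.232,-0.2,0.003,100],
    [0,-0.232,-0.3,0.003,100]
  ]
}}

```text
clock: 2.6
tool_pos: [446.9, 117.9, 28.6]
tool_rot: [-3.136, -0.005, -0.191]
ft_force: [0.7, 0.2, -0.2]
gripper_width: 87.3
finger_force: 0.0
```

```bash
python3 - <<'E'
from h import *
print(robot.sense()["tool_pos"])
c=cam("scene");a=rect(c,444,115,30,110,2);c=cam("top");b=rect(c,444,115,30,110,2)
cv2.imwrite("pics/a1.png",cv2.resize(np.hstack([b,a]),(800,400)))
E
```

```text
[446.87393773 117.93836655  28.60463448]
```

View pics/a1.png

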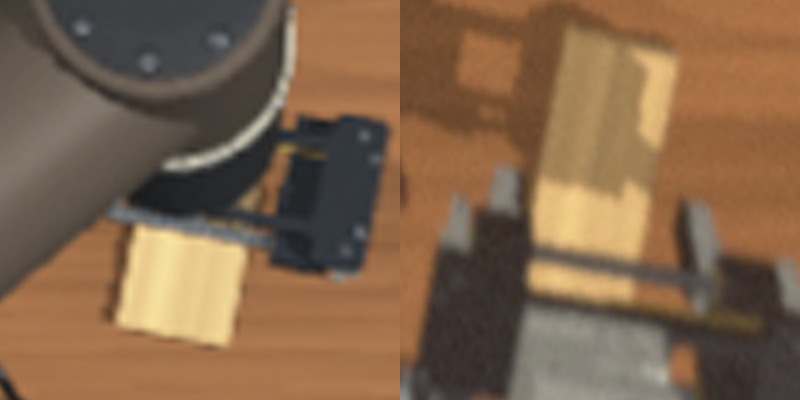

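The fingers straddle the board evenly: tips at columns ~505 and ~700, board 535–660. I lower and grip.

Call:
{"fn": "drive_tool", "kwargs": {
  "series": [
    [0,0,-0.055,0,100],
    [0,0,-0.055,0,100],
    [0,0,-0.055,0,50],
    [0,0,-0.055,0,50],
    [0,0,-0.055,0,50],
    [0,0,-0.055,0,50]
  ]
}}

```text
clock: 3.45
tool_pos: [444.3, 116.0, 5.3]
tool_rot: [-3.141, -0.001, -0.191]
ft_force: [-2.5, 0.1, 7.3]
gripper_width: 63.7
finger_force: 25.0
```

Call:
{"fn": "drive_tool", "kwargs": {
  "series": [
    [0,0,0.15,0,50],
    [0.164,0.479,0.2,0.352,50],
    [0.164,0.479,0.2,0.352,50],
    [0.164,0.479,0.2,0.352,50],
    [0.164,0.479,0.2,0.352,50],
    [0.164,0.479,0.2,0.352,50],
    [0.164,0.479,0.1,0.352,50],
    [0.164,0.479,0.1,0.352,50],
    [0.164,0.479,0.1,0.352,50]
  ]
}}

```text
clock: 4.58
tool_pos: [509.7, 306.5, 45.5]
tool_rot: [3.141, -0.0, 0.336]
ft_force: [0.9, 0.5, 0.0]
gripper_width: 63.6
finger_force: 25.0
```

```bash
python3 - <<'E'
from h import *
print(robot.sense()["tool_pos"])
c=cam("scene");a=rect(c,509,307,45,130,2);c=cam("top");b=rect(c,509,307,45,130,2)
cv2.imwrite("pics/a2.png",cv2.resize(np.hstack([b,a]),(800,400)))
E
```

```text
[509.6588867  306.48994757  45.46482649]
```

View pics/a2.png

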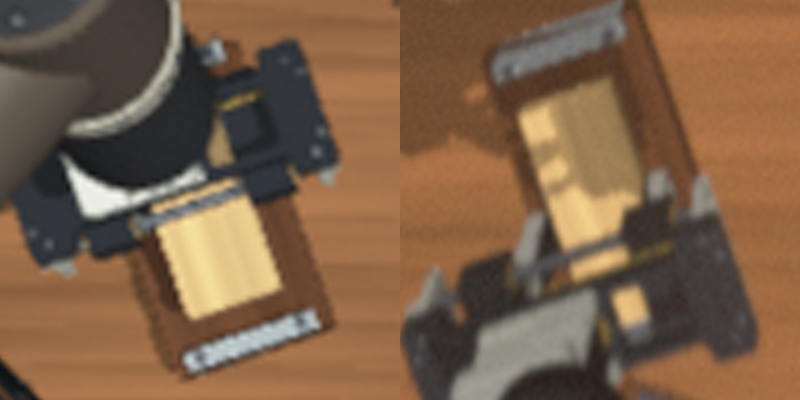

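The board hangs centred over the bed, with its near end within ~3 mm of where it should be. I lower it and release.

Call:
{"fn": "drive_tool", "kwargs": {
  "series": [
    [0,0,-0.03,0,50],
    [0,0,-0.049,0,50],
    [0,0,-0.049,0,50],
    [0,0,-0.049,0,85],
    [0,0,-0.049,0,85],
    [0,0,-0.02,0,85],
    [0,0,0.2,0,85],
    [0,0,0.2,0,85]
  ]
}}

```text
clock: 5.68
tool_pos: [510.9, 308.4, 128.9]
tool_rot: [-3.14, -0.005, 0.337]
ft_force: [0.7, 0.2, 0.1]
gripper_width: 74.7
finger_force: 0.0
```

Call:
{"fn": "drive_tool", "kwargs": {
  "series": [
    [-0.15,-1,0,0.03,100],
    [-0.15,-1,0,0.03,100],
    [-0.15,-1,0,0.03,100],
    [-0.15,-1,0,0.03,100],
    [-0.15,-1,0,0.03,100],
    [-0.15,-1,0,0.03,100],
    [-0.15,-1,0,0.03,100],
    [-0.15,-1,0,0.03,100],
    [-0.15,-1,0,0.03,100]
  ]
}}

```text
clock: 6.8
tool_pos: [449.8, -92.7, 125.2]
tool_rot: [3.141, -0.001, 0.381]
ft_force: [-0.2, 0.2, 0.2]
gripper_width: 87.4
finger_force: 0.0
```

```bash
cat > chk.py <<'E'
from h import *
import sys
# check piece on bed: kind, z of mid/top
def chk(kind,z,shot,w=None,h=None):
    ims=[]
    for n in("top","scene"):
        c=cam(n);x,y,hf=509.5,307,130
        im=rect(c,x,y,z,hf,2);H,S,V=cv2.split(cv2.cvtColor(im,cv2.COLOR_BGR2HSV))
        m=(V>165)&(S<165)&(H>12)&(S>70) if kind=='board' else (S<95)&(V<150)
        m=cv2.morphologyEx(np.uint8(m)*255,cv2.MORPH_OPEN,np.ones((5,5)))
        nl,lab,st,ce=cv2.connectedComponentsWithStats(m);mk=lab==(1+np.argmax(st[1:,4]))
        (u,v),(a,b),t=cv2.minAreaRect(np.argwhere(mk)[:,::-1].astype(np.float32))
        cv2.polylines(im,[np.int32(cv2.boxPoints(((u,v),(a,b),t)))],True,(0,0,255),1)
        if a<b:t+=90;a,b=b,a
        t=np.radians(t)
        print(n,kind,np.round((x+hf-v/2,y+hf-u/2,np.arctan(np.cos(t)/np.sin(t)),a/2,b/2),2));ims.append(im)
    cv2.imwrite(f"pics/{shot}.png",cv2.resize(np.hstack(ims),(800,400)))
if __name__=="__main__":chk(sys.argv[1],float(sys.argv[2]),sys.argv[3])
E
python3 chk.py board 30 b1
```

```text
top board [5.1044e+02 3.0787e+02 3.3000e-01 1.5287e+02 6.6090e+01]
scene board [5.0688e+02 3.0608e+02 3.4000e-01 1.5446e+02 6.6050e+01]
```

View pics/b1.png

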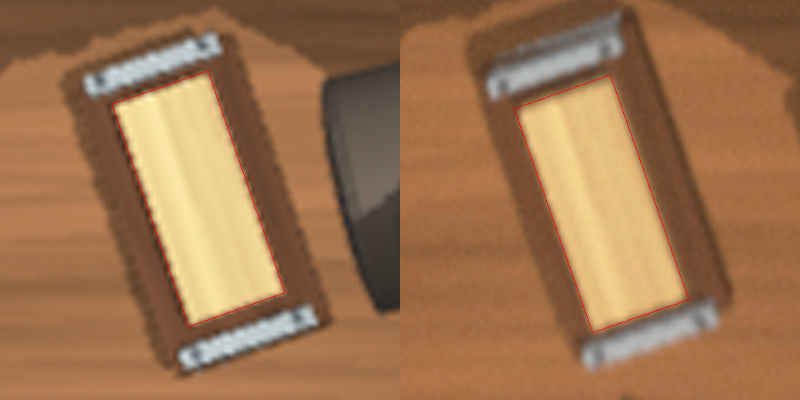

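The board lies flat and centred between the stops. Now the long blank.

Call:
{"fn": "drive_tool", "kwargs": {
  "series": [
    [0,-0.008,-0.12,0,100],
    [0,-0.008,-0.22,0,100],
    [0,-0.008,-0.3,0,100],
    [0,-0.008,-0.3,0,100],
    [0,-0.008,-0.3,0,40],
    [0,-0.008,-0.3,0,40],
    [0,-0.008,-0.3,0,40],
    [0,-0.008,-0.3,0,40],
    [0,-0.008,-0.3,0,40]
  ]
}}

```text
clock: 8.02
tool_pos: [449.7, -96.0, 5.0]
tool_rot: [3.141, -0.001, 0.382]
ft_force: [-0.5, 0.8, 5.3]
gripper_width: 49.4
finger_force: 25.0
```

Call:
{"fn": "drive_tool", "kwargs": {
  "series": [
    [0,0,0.15,0,40],
    [0.15,1,0.25,-0.03,40],
    [0.15,1,0.25,-0.03,40],
    [0.15,1,0.25,-0.03,40],
    [0.15,1,0.25,-0.03,40],
    [0.15,1,0.25,-0.03,40],
    [0.15,1,0.25,-0.03,40],
    [0.15,1,0.15,-0.03,40],
    [0.15,1,0.15,-0.03,40],
    [0.15,1,0.15,-0.03,40]
  ]
}}

```text
clock: 9.28
tool_pos: [509.2, 303.5, 64.2]
tool_rot: [3.141, 0.001, 0.337]
ft_force: [0.3, 0.1, -0.5]
gripper_width: 49.4
finger_force: 25.0
```

Call:
{"fn": "drive_tool", "kwargs": {
  "series": [
    [0,0.008,-0.03,0,40],
    [0,0.008,-0.05,0,40],
    [0,0.008,-0.069,0,40],
    [0,0.008,-0.069,0,40],
    [0,0.008,-0.069,0,70],
    [0,0.008,-0.069,0,70],
    [0,0.008,-0.05,0,70],
    [0,0.008,0.1,0,85],
    [0,0.008,0.1,0,85]
  ]
}}

```text
clock: 10.4
tool_pos: [512.1, 309.6, 110.0]
tool_rot: [-3.138, -0.008, 0.338]
ft_force: [-0.4, -0.4, 0.6]
gripper_width: 72.9
finger_force: 0.0
```

Call:
{"fn": "drive_tool", "kwargs": {
  "series": [
    [0.1,-0.1,0.08,0,100],
    [0.341,-0.737,0.08,-0.272,100],
    [0.341,-0.737,0.08,-0.272,100],
    [0.341,-0.737,0.08,-0.272,100],
    [0.341,-0.737,0.08,-0.272,100],
    [0.341,-0.737,0.0,-0.272,100],
    [0.341,-0.737,0.0,-0.272,100],
    [0.341,-0.737,0.0,-0.272,100]
  ]
}}

```text
clock: 11.4
tool_pos: [646.1, 12.7, 105.1]
tool_rot: [3.142, -0.0, -0.071]
ft_force: [0.4, 0.4, 0.4]
gripper_width: 87.4
finger_force: 0.0
```

```bash
python3 chk.py horn 40 b2
```

```text
top horn [509.75 245.25   0.   259.5  135.5 ]
scene horn [5.0732e+02 3.0563e+02 3.3000e-01 1.2129e+02 5.0760e+01]
```

View pics/b2.png

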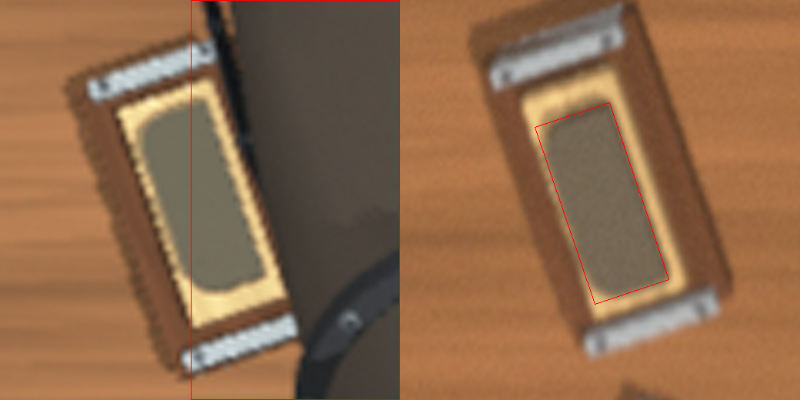

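The long blank lies centred on the board; its scene-view centre is the same as the board's to 0.5 mm. Short blank next.

Call:
{"fn": "drive_tool", "kwargs": {
  "series": [
    [0,0,-0.12,0,100],
    [0,0,-0.25,0,100],
    [0,0,-0.25,0,100],
    [0,0,-0.25,0,100],
    [0,0,-0.25,0,30],
    [0,0,-0.25,0,30],
    [0,0,-0.25,0,30],
    [0,0,-0.25,0,30],
    [0,0,-0.25,0,30]
  ]
}}

```text
clock: 12.62
tool_pos: [645.8, 12.3, 4.6]
tool_rot: [3.142, 0.0, -0.071]
ft_force: [0.1, 0.3, -0.3]
gripper_width: 43.2
finger_force: 0.0
```

Call:
{"fn": "drive_tool", "kwargs": {
  "series": [
    [0,0,0.15,0,30],
    [0,0,0.3,0.1,30],
    [-0.341,0.737,0.3,0.272,30],
    [-0.341,0.737,0.3,0.272,30],
    [-0.341,0.737,0.3,0.272,30],
    [-0.341,0.737,0.3,0.272,30],
    [-0.341,0.737,0.3,0.272,30],
    [-0.341,0.737,0.2,0.272,30],
    [-0.341,0.737,0.2,0.272,30],
    [-0.341,0.737,0.2,0.272,30]
  ]
}}

```text
clock: 13.88
tool_pos: [510.0, 306.9, 85.2]
tool_rot: [3.141, -0.0, 0.337]
ft_force: [0.7, 0.2, 0.2]
gripper_width: 26.5
finger_force: 0.0
```

I lifted before the fingers had closed, so the grasp missed. I measure the short blank again.

```bash
sed -e "s/^T=.*/T={'short':(645,12,5,60)}/" -e '/im=rect(c,505/,$d' m2.py > m3.py; python3 m3.py; python3 chk.py horn 40 b3
```

```text
top short [ 6.47431e+02  1.20080e+01 -5.40000e-02  9.14370e+01  3.98040e+01]
scene short [ 6.42736e+02  9.59300e+00 -6.80000e-02  9.05210e+01  3.91550e+01]
top horn [545.   329.75   1.57 214.5  189.  ]
scene horn [475.25 322.    -1.57 230.   190.5 ]chk.py:16: RuntimeWarning: divide by zero encountered in scalar divide
  print(n,kind,np.round((x+hf-v/2,y+hf-u/2,np.arctan(np.cos(t)/np.sin(t)),a/2,b/2),2));ims.append(im)
```

The blank hardly moved, so I go back and allow more time to close.

Call:
{"fn": "drive_tool", "kwargs": {
  "series": [
    [0,0,0.1,0,100],
    [0.34,-0.739,0.1,-0.27,100],
    [0.34,-0.739,0.1,-0.27,100],
    [0.34,-0.739,0.1,-0.27,100],
    [0.34,-0.739,0.1,-0.27,100],
    [0.34,-0.739,0.0,-0.27,100],
    [0.34,-0.739,0.0,-0.27,100],
    [0.34,-0.739,-0.1,-0.27,100],
    [0.34,-0.739,-0.1,-0.27,100],
    [0.34,-0.739,-0.1,-0.27,100]
  ]
}}

```text
clock: 15.32
tool_pos: [646.3, 12.0, 46.1]
tool_rot: [-3.142, -0.001, -0.067]
ft_force: [0.5, 0.2, 0.9]
gripper_width: 87.4
finger_force: 0.0
```

Call:
{"fn": "drive_tool", "kwargs": {
  "series": [
    [0,0,-0.1,0,100],
    [0,0,-0.1,0,100],
    [0,0,-0.1,0,20],
    [0,0,-0.1,0,20],
    [0,0,-0.1,0,20],
    [0,0,-0.1,0,20],
    [0,0,-0.1,0,20],
    [0,0,-0.1,0,20],
    [0,0,-0.1,0,20],
    [0,0,-0.1,0,20]
  ]
}}

```text
clock: 16.58
tool_pos: [645.4, 11.5, 4.6]
tool_rot: [3.141, 0.0, -0.068]
ft_force: [-1.4, -0.3, 2.4]
gripper_width: 39.6
finger_force: 25.0
```

Call:
{"fn": "drive_tool", "kwargs": {
  "series": [
    [0,0,0.15,0,20],
    [0,0,0.3,0.1,20],
    [-0.34,0.739,0.3,0.27,20],
    [-0.34,0.739,0.3,0.27,20],
    [-0.34,0.739,0.3,0.27,20],
    [-0.34,0.739,0.3,0.27,20],
    [-0.34,0.739,0.3,0.27,20],
    [-0.34,0.739,0.2,0.27,20],
    [-0.34,0.739,0.2,0.27,20],
    [-0.34,0.739,0.2,0.27,20]
  ]
}}

```text
clock: 17.82
tool_pos: [510.0, 306.9, 85.1]
tool_rot: [3.141, -0.0, 0.337]
ft_force: [0.5, 0.0, 0.2]
gripper_width: 39.4
finger_force: 25.0
```

Call:
{"fn": "drive_tool", "kwargs": {
  "series": [
    [0,0,-0.05,0,20],
    [0,0,-0.08,0,20],
    [0,0,-0.094,0,20],
    [0,0,-0.094,0,20],
    [0,0,-0.094,0,60],
    [0,0,-0.094,0,60],
    [0,0,-0.094,0,60],
    [0,0,-0.06,0,60],
    [0,0,0.1,0,70],
    [0,0,0.1,0,70]
  ]
}}

```text
clock: 19.08
tool_pos: [512.2, 309.6, 130.7]
tool_rot: [-3.138, -0.009, 0.338]
ft_force: [0.3, 0.3, -0.9]
gripper_width: 60.4
finger_force: 0.0
```

Call:
{"fn": "drive_tool", "kwargs": {
  "series": [
    [-0.05,-1,0.1,-0.2,100],
    [-0.05,-1,0.1,-0.2,100],
    [-0.05,-1,0.1,-0.2,100],
    [-0.05,-1,0.1,-0.2,100],
    [-0.05,-1,0.1,-0.2,100],
    [-0.05,-1,0.1,-0.2,100],
    [-0.05,-1,0.1,-0.2,100],
    [-0.05,-1,0.1,-0.2,100]
  ]
}}

```text
clock: 20.08
tool_pos: [489.3, -94.6, 165.4]
tool_rot: [-3.142, -0.001, 0.034]
ft_force: [0.3, 0.6, 0.1]
gripper_width: 87.7
finger_force: 0.0
```

```bash
python3 - <<'E'
from h import *
L=[];M=[]
for n in("top","scene"):
    c=cam(n)
    M.append(cv2.resize(rect(c,509.5,307,50,100,2),(200,200)))
    for z in(28,37):
        im=rect(c,545,-308,z,35,1)
        im=rect(c,545,-308,z,35,4)
        H,S,V=cv2.split(cv2.cvtColor(im,cv2.COLOR_BGR2HSV))
        m=np.uint8((S>130)&(V>165)&(H>14)&(H<32));N=cv2.connectedComponentsWithStats(m);i=1+np.argmax(N[2][1:,4])
        b=N[2][i];print(n,z,'brass bbox x',545+35-np.array([b[1]+b[3],b[1]])/4,'y',-308+35-np.array([b[0]+b[2],b[0]])/4)
        L.append(cv2.resize(im,(400,400)) if z==28 else None)
    im=rect(c,545,-308,28,35,4)
    h=cv2.cvtColor(im,cv2.COLOR_BGR2HSV)[:,:,1]
    for k in(-8,0,8): # column profile of saturation through opening
        pass
big=np.hstack([l for l in L if l is not None])
for i in range(0,7):
    y=int((i*10)*400/70);cv2.line(big,(0,y),(8,y),(0,255,0));cv2.line(big,(400,y),(408,y),(0,255,0));cv2.line(big,(y,0),(y,8),(0,255,0));cv2.line(big,(400+y,0),(400+y,8),(0,255,0))
cv2.imwrite("pics/st.png",np.vstack([big,np.hstack([np.zeros((200,200,3),np.uint8)]+M+[np.zeros((200,200,3),np.uint8)])]))
E
```

```text
top 28 brass bbox x [558.5  573.25] y [-313.5  -300.25]
top 37 brass bbox x [555.75 570.75] y [-310.75 -297.75]
scene 28 brass bbox x [545.75 566.25] y [-319.25 -303.25]
scene 37 brass bbox x [551.5  571.75] y [-313.75 -298.25]
```

View pics/st.png

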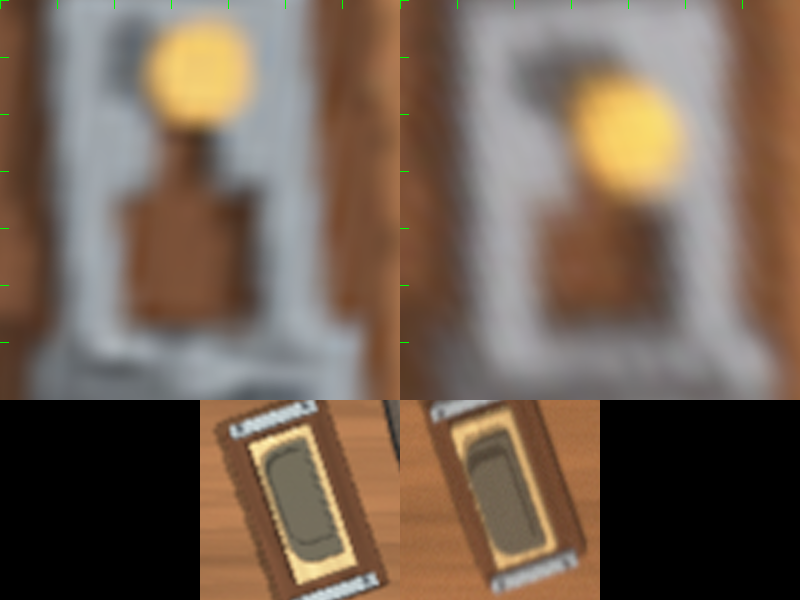

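The stack so far looks right. The stud is at about (563.5, -306) and the opening at about (534.5, -307), so the slide is ~28.5 mm and the handle is near (479, -309). I go to the handle.

Call:
{"fn": "drive_tool", "kwargs": {
  "series": [
    [-0.026,-0.54,-0.1,0.003,100],
    [-0.026,-0.54,-0.1,0.003,100],
    [-0.026,-0.54,-0.1,0.003,100],
    [-0.026,-0.54,-0.1,0.003,100],
    [-0.026,-0.54,-0.2,0.003,60],
    [-0.026,-0.54,-0.2,0.003,60],
    [-0.026,-0.54,-0.2,0.003,60]
  ],
  "newtons": 40
}}

```text
clock: 21.05
tool_pos: [480.0, -308.2, 85.6]
tool_rot: [3.141, -0.0, 0.043]
ft_force: [0.5, -0.4, 0.1]
gripper_width: 63.1
finger_force: 0.0
```

```bash
python3 - <<'E'
from h import *
print(robot.sense()["tool_pos"])
c=cam("scene");a=rect(c,500,-310,70,80,2);c=cam("top");b=rect(c,500,-310,70,80,2)
cv2.imwrite("pics/p1.png",cv2.resize(np.hstack([b,a]),(800,400)))
E
```

```text
[ 480.03086283 -308.17700497   85.60191393]
```

View pics/p1.png

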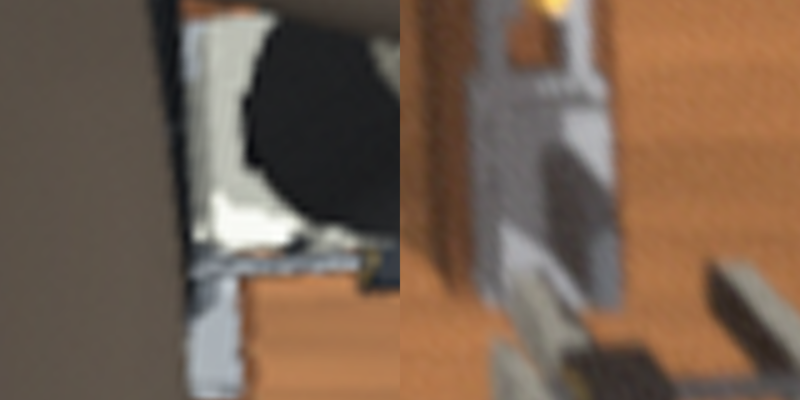

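The fingers straddle the handle line: tip midpoint y ≈ -307, plate centre ≈ -310. I lower and close.

Call:
{"fn": "drive_tool", "kwargs": {
  "series": [
    [0,0,-0.106,0,50],
    [0,0,-0.106,0,50],
    [0,0,-0.106,0,40],
    [0,0,-0.106,0,40],
    [0,0,-0.106,0,5],
    [0,0,-0.106,0,5],
    [0,0,-0.106,0,5],
    [0,0,-0.106,0,5],
    [0,0,-0.106,0,5],
    [0,0,-0.106,0,5]
  ]
}}

```text
clock: 22.4
tool_pos: [479.3, -309.1, 42.6]
tool_rot: [3.141, -0.0, 0.041]
ft_force: [-1.0, -2.4, 4.9]
gripper_width: 13.5
finger_force: 40.0
```

Gripped. I slide 28 mm along the plate's x.

Call:
{"fn": "drive_tool", "kwargs": {
  "series": [
    [0.01,0,0.002,0,5],
    [0.03,0.001,0.002,0,5],
    [0.05,0.002,0.002,0,5],
    [0.071,0.003,0.002,0,5],
    [0.071,0.003,0.002,0,5],
    [0.071,0.003,0.002,0,5]
  ]
}}

```text
clock: 23.15
tool_pos: [506.4, -307.3, 42.6]
tool_rot: [-3.141, 0.002, 0.041]
ft_force: [-4.0, 0.9, 3.9]
gripper_width: 13.8
finger_force: 40.0
```

```bash
python3 - <<'E'
from h import *
print(robot.sense()["tool_pos"])
L=[]
for n in("top","scene"):
    c=cam(n)
    for z in(28,37)[:1]: L.append(rect(c,560,-307,z,40,5))
    im=rect(c,560,-307,37,40,4);H,S,V=cv2.split(cv2.cvtColor(im,cv2.COLOR_BGR2HSV))
    m=np.uint8((S>130)&(V>165)&(H>14)&(H<32));N=cv2.connectedComponentsWithStats(m)
    if N[0]>1:
        b=N[2][1+np.argmax(N[2][1:,4])];print(n,600-np.array([b[1]+b[3],b[1]])/4,-267-np.array([b[0]+b[2],b[0]])/4)
cv2.imwrite("pics/p2.png",np.hstack(L))
E
```

```text
[ 506.37346824 -307.30173184   42.58413872]
scene [556.75 568.  ] [-313.   -301.75]
```

View pics/p2.png

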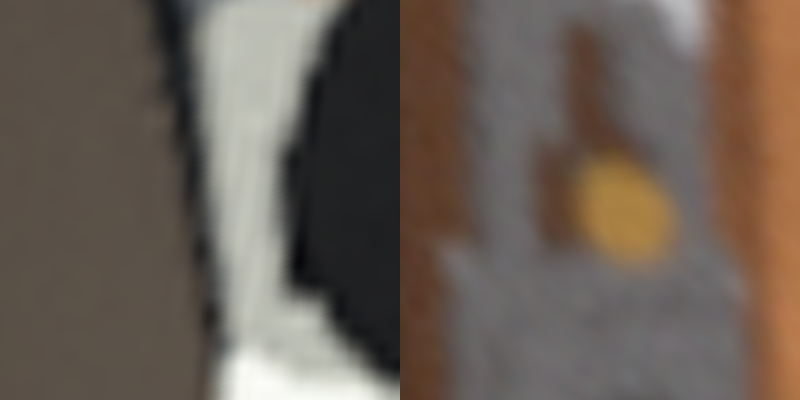

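In the scene view the brass head is at (630,225) and the opening's far edge is at row 143. That leaves about 2 mm to go, and the lateral fit is good. I slide 2 mm more and then lift.

Call:
{"fn": "drive_tool", "kwargs": {
  "series": [
    [0.005,0,0,0,5],
    [0.005,0,0,0,5],
    [0.005,0,0.01,0,5],
    [0.005,0,0.02,0,5],
    [0.005,0,0.03,0,5],
    [0.005,0,0.03,0,5]
  ]
}}

```text
clock: 24.0
tool_pos: [509.8, -307.6, 55.3]
tool_rot: [3.141, -0.001, 0.041]
ft_force: [-0.3, -0.2, -5.3]
gripper_width: 14.3
finger_force: 40.0
```

It lifts freely: only the plate's weight on the wrist. I carry on up.

Call:
{"fn": "drive_tool", "kwargs": {
  "series": [
    [0,0,0.02,0,5],
    [0,0,0.05,0,5],
    [0,0,0.15,0,5],
    [0,0,0.25,0,5],
    [0,0,0.25,0,5]
  ]
}}

```text
clock: 24.62
tool_pos: [511.9, -308.5, 159.7]
tool_rot: [3.139, -0.008, 0.042]
ft_force: [1.1, -0.7, -6.1]
gripper_width: 14.0
finger_force: 40.0
```

Call:
{"fn": "drive_tool", "kwargs": {
  "series": [
    [0,1,0,0.197,5],
    [0,1,0,0.197,5],
    [0,1,0,0.197,5],
    [0,1,0,0.197,5],
    [0,1,0,0.197,5],
    [0,1,0,0.197,5],
    [0,1,0,0.197,5],
    [0,1,0,0.197,5]
  ]
}}

```text
clock: 25.62
tool_pos: [509.0, 94.2, 154.5]
tool_rot: [-3.141, 0.001, 0.339]
ft_force: [-0.2, -0.3, -4.6]
gripper_width: 13.9
finger_force: 40.0
```

Call:
{"fn": "drive_tool", "kwargs": {
  "series": [
    [0,0.15,0,0,5],
    [0,0.3,0,0,5],
    [0,0.42,0,0,5],
    [0,0.5,0,0,5],
    [0,0.537,0,0,5],
    [0,0.537,-0.05,0,5],
    [0,0.537,-0.1,0,5],
    [0,0.537,-0.1,0,5],
    [0,0.537,-0.1,0,5]
  ]
}}

```text
clock: 26.75
tool_pos: [510.0, 306.7, 115.6]
tool_rot: [3.141, -0.001, 0.336]
ft_force: [0.2, 0.6, -4.6]
gripper_width: 13.7
finger_force: 40.0
```

```bash
python3 - <<'E'
from h import *
s=robot.sense();print(s["tool_pos"],s["tool_rot"])
c=cam("scene");a=rect(c,520,310,60,130,2);c=cam("top");b=rect(c,520,310,60,130,2)
cv2.imwrite("pics/q1.png",cv2.resize(np.hstack([b,a]),(800,400)))
E
```

```text
[509.99364981 306.73430012 115.63183543] [ 3.14147637e+00 -5.10819613e-04  3.36221749e-01]
```

View pics/q1.png

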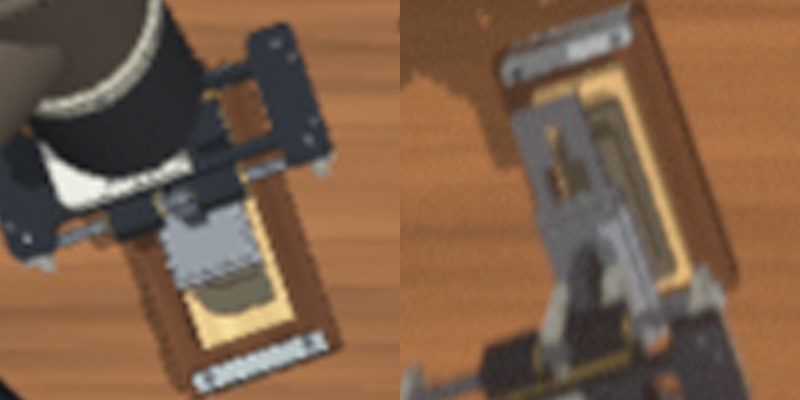

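The plate hangs centred: its near edge is within ~3 mm of where it should be. I lower and release.

Call:
{"fn": "drive_tool", "kwargs": {
  "series": [
    [0,0,-0.04,0,5],
    [0,0,-0.08,0,5],
    [0,0,-0.095,0,5],
    [0,0,-0.101,0,5],
    [0,0,-0.101,0,5]
  ]
}}

```text
clock: 27.48
tool_pos: [509.3, 307.1, 74.6]
tool_rot: [3.141, 0.0, 0.337]
ft_force: [-1.2, -0.7, -2.3]
gripper_width: 13.7
finger_force: 40.0
```

Call:
{"fn": "drive_tool", "kwargs": {
  "series": [
    [0,0,-0.001,0,5],
    [0,0,-0.001,0,40],
    [0,0,-0.001,0,40],
    [0,0,-0.001,0,40],
    [0,0,0.05,0,40],
    [0,0,0.2,0,40],
    [0,0,0.2,0,40],
    [0,0,0.2,0,40]
  ]
}}

```text
clock: 28.48
tool_pos: [509.5, 307.3, 154.8]
tool_rot: [-3.141, -0.001, 0.336]
ft_force: [-0.3, -0.3, 0.2]
gripper_width: 35.0
finger_force: 0.0
```

Call:
{"fn": "drive_tool", "kwargs": {
  "series": [
    [0,-0.6,0.1,0,40],
    [0,-0.6,0.1,0,40],
    [0,-0.6,0.1,0,40],
    [0,-0.6,0.1,0,40],
    [0,-0.6,0.1,0,40],
    [0,-0.6,0.1,0,40]
  ]
}}

```text
clock: 29.22
tool_pos: [509.2, 66.9, 193.7]
tool_rot: [3.142, 0.001, 0.336]
ft_force: [-0.0, 0.1, -0.4]
gripper_width: 35.0
finger_force: 0.0
```

```bash
python3 - <<'E'
from h import *
c=cam("scene");a=rect(c,520,310,60,130,2);c=cam("top");b=rect(c,520,310,60,130,2)
cv2.imwrite("pics/q2.png",cv2.resize(np.hstack([b,a]),(800,400)))
E
```

```text
(no output)
```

View pics/q2.png

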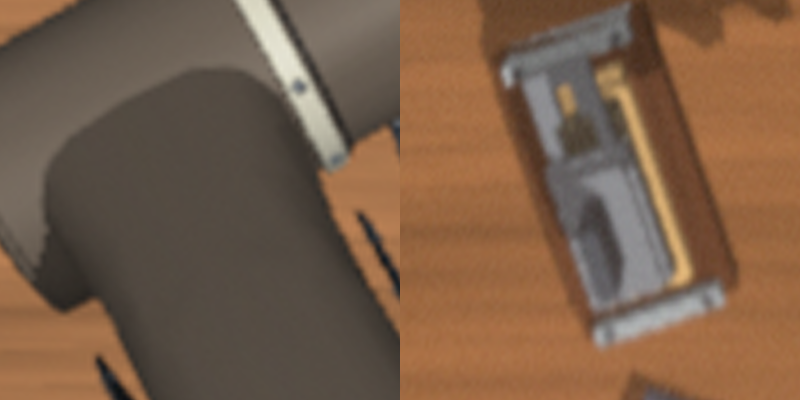

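The plate lies flat on the stack. As a last check I move the arm clear and overlay the plate's model outline in both views.

Call:
{"fn": "drive_tool", "kwargs": {
  "series": [
    [0,-0.7,0.1,0,40],
    [0,-0.7,0.1,0,40],
    [0,-0.7,0.1,0,40],
    [0,-0.7,0.1,0,40],
    [0,-0.7,0.1,0,40],
    [0,-0.7,0.1,0,40]
  ]
}}

```text
clock: 30.08
tool_pos: [509.8, -213.8, 233.9]
tool_rot: [-3.141, 0.001, 0.335]
ft_force: [-0.6, 0.8, -0.3]
gripper_width: 35.3
finger_force: 0.0
```

```bash
python3 - <<'E'
from h import *
from scipy.spatial.transform import Rotation as Q
L=[]
for n,b in(("top",(1,1)),("scene",(-2.5,-1))):
    c=cam(n);im=rect(c,515,310,60,90,4)
    o=np.array(c["origin"])
    def pr(x,y,z):
        a=.336;p=np.array([509.5+b[0]+x*np.cos(a)-y*np.sin(a),307+b[1]+x*np.sin(a)+y*np.cos(a),z])
        p=o+(p-o)*(60-o[2])/(z-o[2]);return [(310+90-p[1])*4,(515+90-p[0])*4]
    for x0,x1,w,z,col in((42,68,13,60,(0,0,255)),(-23,23,7,102,(0,255,0)),(68,91,6,60,(0,0,255)),(-47,47,28,60,(255,0,0))):
        cv2.polylines(im,[np.int32([pr(x0,-w,z),pr(x0,w,z),pr(x1,w,z),pr(x1,-w,z)])],True,col,1)
    L.append(cv2.resize(im,(400,400)))
cv2.imwrite("pics/q3.png",np.hstack(L))
E
```

```text
(no output)
```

View pics/q3.png

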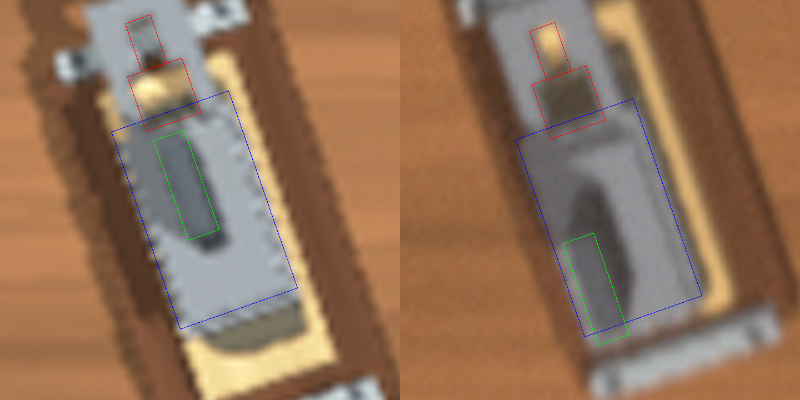

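The keyhole overlays match in both views to about 2 mm, so the plate is centred. I hand in.

```bash
python3 -c "
from bench import robot
print(robot.finish_job())"
```

```text
the job is handed in; nothing more can be done
None
```

I built the stack on the press bed in the required order (board, long blank, short blank, freed steel plate), let go of each piece before fetching the next, and handed the job in at about 30 s; no verdict was returned, but my last camera check put the plate within about 2 mm of centre.

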